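Right the toppled media bottles and load them into the bench reader

TASK

Ready the bench reader and load it: slide its carrier fully out, lay the grey deck plate in the carrier's recess and press it firmly down until it sits level. Stand every toppled square bottle upright on the plate, then slide the carrier fully home so that the bottles stand upright under the hood. Leave the culture dishes and the mouse alone, and if a bottle is knocked or falls, put it right.

Things in the scene. Friction and masses are not known exactly. Their poses are not given: they have to be found in the camera images.
- reader: Bench reader, fixed: grey bed 130 mm (x) by 630 mm (y -335..295), 12 high. Origin on the bench, mid-width of the bed; x away from the robot, y left along the bed. Blue bridge hood with clear roof over y 50..270: underside 190 mm, top 206 above the bench (scanner box at the far end to 228), x +-74; four posts 14 x 16 mm at x +-66, y 58 and 262; else open all round.
- carrier (a joint): How far the aluminium carrier is slid out along the bed, m: 0 = fully home under the hood, 0.275 = fully out at its stop. It moves along the reader's y only (out = -y), with about 2 N of friction, and stays where it is left.
- carrier_recess (a point): Centre of the floor of the carrier's recess, 20 mm above the bench; axes as the reader's. The recess is 96 mm (x) by 232 mm (y), 8 mm deep, with a 6 mm wide rim: the plate fits with 3 mm to spare all round and ends flush with the rim.
- carrier_handle (a point): Centre of the top of the carrier's upright black handle block, 36 mm (x) by 16 mm (y), top 64 mm above the bench, the block clear for 44 mm below its top. It stands 192 mm towards -y of the recess centre, 82 mm outside the hood when home. Pinch it from above across its 16 mm.
- plate: Loose grey plastic deck plate, flat on the bench at first: 90 mm (x) by 226 mm (y), 8 mm thick, 0.22 kg. Origin: centre of its underside, z up. Lifting lug at x +36, y 0: 12 mm thick (x), 44 long (y), top 40 mm above the underside. May lie in the recess either way round. Three bottles fit on it in a row at x -8, y -78, 0, +78 mm.
- bottle1: Square white plastic bottle, closed, with round blue cap: body 46 x 46 mm, 90 mm tall, above it a shoulder and a cap 32 mm across; 127 mm overall, 0.12 to 0.26 kg. Origin: centre of its square base; z from base to cap, x and y square to its sides. Starts on its side on the bench, cap to the left or left and towards the robot. One may be absent.
- bottle2: Square white plastic bottle, closed, with round blue cap: body 46 x 46 mm, 90 mm tall, above it a shoulder and a cap 32 mm across; 127 mm overall, 0.12 to 0.26 kg. Origin: centre of its square base; z from base to cap, x and y square to its sides. Starts on its side on the bench, cap to the left or left and towards the robot. One may be absent.
- bottle3: Square white plastic bottle, closed, with round blue cap: body 46 x 46 mm, 90 mm tall, above it a shoulder and a cap 32 mm across; 127 mm overall, 0.12 to 0.26 kg. Origin: centre of its square base; z from base to cap, x and y square to its sides. Starts on its side on the bench, cap to the left or left and towards the robot. One may be absent.
- dishes: Bystander: a stack of three red culture dishes, 92 mm diameter, 45 mm tall, beyond the reader; origin at the centre of its underside. Leave it alone.
- mouse: Bystander: a black computer mouse, 105 x 60 x 22 mm, on a pale mat far to the left; origin at the centre of its underside. Leave it alone.
There are look-alikes about, which are no part of the job. Leave any orange or turquoise look-alike of the bottle1 alone.

How it is judged:
By the outcome, as a careful person would: the job done as asked, in the order asked, and still so for the second after the job is handed in, with the robot touching nothing.
Of bottle1, bottle2, bottle3 only 2 to 3 are there at a start; the rules pass over those that are not, and their reading is None.
At some moment in a run one of bottle1, bottle2, bottle3 may be knocked a few centimetres aside while the robot is not near it.
Once in a run the grip may slacken for a moment while it holds something.
It also fails if it takes over 210 s, if anything falls off the work surface, if the arm or the gripper's body presses on something with over 40 N, if the wrist force passes 120 N, or if a joint passes its speed limit or range.

ROBOT

A 6-joint arm with a two-finger parallel gripper is mounted at the origin on the work surface. World frame = base frame: x ahead of the robot, y to its left, z up, the work surface at z = 0. Lengths are in m, angles in rad, forces in N, time in s.
With the tool pointing down it reaches from about 0.3 to 0.875 m from the base axis. Payload 6.4 kg.
Tool frame: the origin (TCP) lies at the very end of the fingers, on their centre line; the grasp point (between the pads) lies 19 mm behind it (env.pinch_z is the distance from the TCP to the grasp point, in m); z points along the fingers, y is the line along which they close (so a half turn about z gives the same grasp; the last joint's range is limited). The gripper opens to 88 mm and grips with 3 to 60 N. Pads are 18 mm wide; open, the fingers measure 123 mm over their backs; the gripper's body (75 mm by 187 mm) begins 45 mm behind the grasp point.
Start: joints at [1.071, 0.181, 1.607, -0, 1.354, -0.206], TCP at [0.167, 0.55, 0.239] pointing down, gripper open.
Joint ranges: [-2.99, 2.99], [-0.89, 2.07], [0.3, 2.58], [-1.14, 4.28], [0, 2.63], [-3.12, 3.12]. Speed limits (rad/s): [2.57, 2.57, 3.01, 3.14, 3.14, 3.14].

INTERFACE

Orientations are given as a rotation vector (axis times angle).
In Python, from plant import env, hand, inverse_kinematics, monitor, optics, models gives the robot as it stands. Calls block until the motion is done:
- env.goto(position, orientation): joint-space move of the TCP to a pose.
- env.servo_line(position, max_speed=0.15, ori=None): straight line of the TCP; ori=None keeps the orientation; max_speed is the mean speed in m/s.
- env.set_joints(angles): joint-space move.
- hand.grip(opening): finger opening in m; the grip force is fixed at half the most; returns when the fingers have stopped.
- env.sleep(seconds).
- inverse_kinematics(position, orientation): joint angles nearest the present ones, or None.
- monitor.get_obs(): the state.
- optics.camera(name): name is "side" or "top" or "wrist"; returns a dict with "image" (420x560x3 uint8, red, green, blue), "camera_matrix" (3x3 intrinsics, pixels), "extrinsics" (4x4, takes a point from world to camera coordinates). Camera axes: x right, y up, looking along -z (the intrinsics and any distortion apply to the point x, -y, -z); pixel columns grow to the right and rows downward; lengths in m; the calibration is good to about 2 mm. A picture is of the moment at which its call begins. There is no depth.
A pose or a line that the arm cannot do raises env.MotionError and nothing moves.
- env.hand_in(): hands the job in; it is judged then, once.
Trained networks look in a picture, given as the dict that the camera call returned (one of the last four; its "shot" number tells which), for a name from the list of things; names that differ only in an ending like _2 or _b are one class to them, and where a whole thing is asked for, a point or a joint stands for the part that bears it (a point fixed in the world has none). Each returns a list of dicts, best first, with "confidence" (0 to 1); they miss things now and then, are a little off and sometimes report something else, mostly with a low value. They report only what shows in the picture. A call takes as long as a camera call. They do not tell look-alikes from the thing itself.
- models.trace(name, picture): "pixels" (420x560 bool, what is visible of it) and "pixel" ([column, row] in pixels, amid what is visible of it).
- models.tip_of(name, picture): "pixel" ([column, row] in pixels: a listed point, or the origin of a listed thing).
The state is a dict: "clock": time; "joint_positions": joint angles; "dq": joint speeds; "tau": joint torques, N m; "eef_pos": TCP position; "ee_rot": TCP orientation; "wrist_force": force on the tool from outside, world axes, zero at the start; "moment": the same for the moment, N m; "grip_width": finger opening in m; "gripper_force": force on a finger pad.
Only numpy, scipy, OpenCV 4.12 (cv2) and the standard library are available. Lean on these libraries where they do the work, as an engineer would, in place of code of your own. Each camera call takes 0.05 s, during which the arm holds its last target. There are 200 camera calls.

## Working session

There is one attempt and no reset: what is moved stays moved. The work goes in short steps, each a Python script; the robot and the scene stay as the last script left them, time stands still between calls to the robot, and variables do not carry over. Pictures are saved under pics/ and viewed, at most 14 in all, crops included, and the job is handed in when it is done.

```bash
ls; mkdir -p pics
cat > h.py <<'E'
import numpy as np, cv2
from scipy.spatial.transform import Rotation as R
from plant import env, hand, inverse_kinematics, monitor, optics, models
def save(im,n): cv2.imwrite('pics/'+n,im[:,:,::-1])
def ray(c,px):
    K=np.array(c['camera_matrix']);E=np.array(c['extrinsics'])
    v=np.linalg.inv(K)@np.array([px[0],px[1],1.]); d=np.array([v[0],-v[1],-v[2]])
    Rm=E[:3,:3]; return -Rm.T@E[:3,3], Rm.T@d/np.linalg.norm(d)
def atz(c,px,z):
    o,d=ray(c,px); return o+d*(z-o[2])/d[2]
def proj(c,p):
    E=np.array(c['extrinsics']);q=E[:3,:3]@np.asarray(p)+E[:3,3]
    u=np.array(c['camera_matrix'])@np.array([q[0],-q[1],-q[2]]); return u[:2]/u[2]
def tri(rs):
    A=0;b=0
    for o,d in rs:
        M=np.eye(3)-np.outer(d,d);A=A+M;b=b+M@o
    return np.linalg.solve(A,b)
E
cat > a.py <<'E'
from h import *
s=monitor.get_obs();print(s['clock'],env.pinch_z)
P={}
for n in('top','side','wrist'):
    c=P[n]=optics.camera(n);print(n,[k for k in c if k!='image'],np.round(ray(c,(280,210)),3).tolist(), np.round(c['camera_matrix'],0).tolist());save(c['image'],n+'0.png')
for n in('top','side'):
    c=P[n]
    for t in('reader','carrier','carrier_recess','carrier_handle','plate','bottle1','dishes','mouse'):
        for f in ('trace','tip_of'):
            try:
                for r in getattr(models,f)(t,c)[:6]: print(n,f,t,np.round(r['pixel'],1),round(r['confidence'],2),np.round(atz(c,r['pixel'],0.02),3))
            except Exception as e: print(n,f,t,'ERR',e)
im=np.hstack([P['top']['image'],P['side']['image']]);save(cv2.resize(im,(800,300)),'both.png')
print(monitor.get_obs()['clock'])
E
python3 a.py
```

```text
pics
0.0 0.0187
top ['camera_matrix', 'extrinsics', 'shot'] [[0.414, 0.047, 1.311], [0.09, 0.014, -0.996]] [[464.0, 0.0, 278.0], [0.0, 464.0, 202.0], [0.0, 0.0, 1.0]]
side ['camera_matrix', 'extrinsics', 'shot'] [[1.258, 0.477, 0.934], [-0.612, -0.33, -0.719]] [[401.0, 0.0, 277.0], [0.0, 401.0, 215.0], [0.0, 0.0, 1.0]]
wrist ['camera_matrix', 'extrinsics', 'shot'] [[0.09, 0.572, 0.384], [0.295, -0.09, -0.951]] [[370.0, 0.0, 280.0], [0.0, 370.0, 209.0], [0.0, 0.0, 1.0]]
top trace reader [271.5 174.1] 0.7 [0.633 0.088 0.02 ]
top tip_of reader [287.  177.9] 0.82 [0.621 0.045 0.02 ]
top trace carrier [285.4 178. ] 0.58 [0.621 0.049 0.02 ]
top trace carrier [354.8 257.6] 0.4 [ 0.397 -0.139  0.02 ]
top tip_of carrier ERR it knows: bottle, carrier_handle, carrier_recess, dishes, mouse, plate, reader
top trace carrier_recess [282.4 176.7] 0.61 [0.625 0.058 0.02 ]
top trace carrier_handle [283.8 180.4] 0.61 [0.614 0.054 0.02 ]
top tip_of carrier_handle [320.1 175.7] 0.69 [ 0.626 -0.048  0.02 ]
top tip_of carrier_handle [454.2 236.1] 0.18 [ 0.453 -0.414  0.02 ]
top trace plate [355.  256.3] 0.
[... 1860 characters left out ...]
 bottle1 [386.9 201.5] 0.58 [0.276 0.341 0.02 ]
side trace bottle1 [375.8 240.6] 0.58 [0.451 0.366 0.02 ]
side tip_of bottle1 [401.6 214.1] 0.91 [0.308 0.399 0.02 ]
side tip_of bottle1 [169.2 160. ] 0.72 [ 0.459 -0.409  0.02 ]
side tip_of bottle1 [307.5 199.8] 0.69 [0.397 0.113 0.02 ]
side tip_of bottle1 [383.1 230.3] 0.68 [0.402 0.371 0.02 ]
side tip_of bottle1 [400.6 333.4] 0.64 [0.703 0.519 0.02 ]
side tip_of bottle1 [442.3 265.5] 0.59 [0.445 0.559 0.02 ]
side trace dishes [183.3 257.2] 0.64 [ 0.78  -0.091  0.02 ]
side tip_of dishes [190.3 264.1] 0.88 [ 0.79  -0.059  0.02 ]
side trace mouse [439.5 260.9] 0.9 [0.433 0.548 0.02 ]
side tip_of mouse [440.1 264.2] 0.63 [0.444 0.553 0.02 ]
1.65
```

View pics/top0.png

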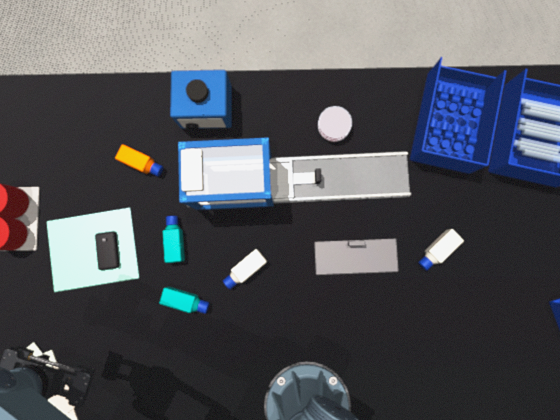

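View pics/side0.png

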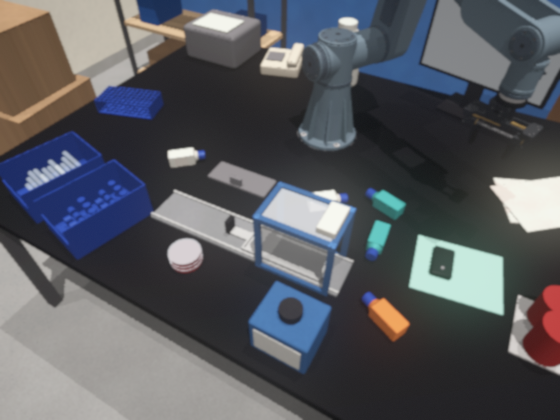

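Top view: the two white bottles are at (247,268), with the cap at (230,283), and at (441,249), with the cap at (425,264). The look-alikes are turquoise at (173,240) and (184,300) and orange at (138,160), and I leave those alone. The plate is at (356,257) with its lug on the far side, the carrier handle at (319,176), and the dishes at (334,124). The mouse is at (107,250). Next I look closer with the wrist camera.

```bash
cat >> h.py <<'E'
def down(yaw,tilt=0.):  # tool x at angle yaw in the plane, z down
    return R.from_euler('z',yaw)*R.from_euler('x',np.pi)
PZ=env.pinch_z
def T(R_,p): M=np.eye(4);M[:3,:3]=R_.as_matrix();M[:3,3]=p;return M
CAM=np.load('cam.npy') if __import__('os').path.exists('cam.npy') else None # camera pose in tool frame
def look(target,h,yaw):
    r=down(yaw);c=r.apply(CAM[:3,3]);d=r.apply(-CAM[:3,2]);
    p=np.array([0,0,h]);o=p+c; hit=o+d*(target[2]-o[2])/d[2]
    p[:2]=np.array(target[:2])-hit[:2]; env.goto(p,r.as_rotvec()); return optics.camera('wrist')
def obs(): return monitor.get_obs()
E
cat > b.py <<'E'
from h import *
s=obs();c=optics.camera('wrist')
r=R.from_rotvec(s['ee_rot']);M=np.linalg.inv(T(r,s['eef_pos']))@np.linalg.inv(np.array(c['extrinsics']))
np.save('cam.npy',M);import h;h.CAM=M
print(np.round(r.as_matrix(),2),np.round(M,3))
out=[]
for i,(t,yaw) in enumerate([((.40,.14,.02),None),((.62,.0,.03),None),((.58,-.08,.03),None),((.40,-.14,.01),None),((.44,-.11,.01),None),((.43,-.39,.02),None)]):
    ok=False
    for yaw in (0,np.pi/2,-np.pi/2,np.pi):
        try: c=look(t,.28,yaw);ok=True;break
        except env.MotionError as e: pass
    if not ok: print(i,'fail');continue
    np.savez(f'w{i}.npz',**{k:c[k] for k in('image','camera_matrix','extrinsics')})
    out.append(cv2.resize(c['image'],(266,200)))
    print(i,yaw,obs()['clock'],np.round(obs()['joint_positions'],2))
    for n in (['bottle1'] if i in(0,5) else ['carrier_handle','carrier_recess','reader'] if i in (1,2) else ['plate']):
        for q in models.tip_of(n,c)[:3]: print('tip',n,np.round(q['pixel'],1),round(q['confidence'],2),np.round(atz(c,q['pixel'],0.02),3),[np.round(x,4).tolist() for x in ray(c,q['pixel'])])
        for k,q in enumerate(models.trace(n,c)[:2]):
            a=cv2.minAreaRect(cv2.findNonZero(q['pixels'].astype(np.uint8)));b=cv2.boxPoints(a)
            print('tr',n,round(q['confidence'],2),np.round(q['pixel']),[np.round(atz(c,p,.02),3).tolist() for p in b])
save(np.vstack([np.hstack(out[:3]),np.hstack(out[3:6])]),'w_all.png')
E
python3 b.py
```

```text
[[-0.96  0.29  0.  ]
 [ 0.29  0.96  0.  ]
 [-0.    0.   -1.  ]] [[ 0.001  0.952  0.306  0.079]
 [ 1.    -0.    -0.001 -0.001]
 [-0.001  0.306 -0.952 -0.146]
 [ 0.     0.     0.     1.   ]]
0 0 3.575 [ 0.05 -0.09  1.8   0.    1.43  1.62]
tip bottle1 [ 77.7 287.3] 0.82 [0.299 0.389 0.02 ] [[0.5315, 0.1388, 0.4259], [-0.4386, 0.4717, -0.7649]]
tip bottle1 [ 91.7 213.1] 0.75 [0.396 0.357 0.02 ] [[0.5315, 0.1388, 0.4259], [-0.2829, 0.454, -0.8449]]
tip bottle1 [296.8 201.6] 0.74 [0.41 0.12 0.02] [[0.5315, 0.1388, 0.4259], [-0.2862, -0.0446, -0.9571]]
tr bottle1 0.85 [ 75. 167.] [[0.512, 0.407, 0.02], [0.529, 0.341, 0.02], [0.393, 0.324, 0.02], [0.373, 0.397, 0.02]]
tr bottle1 0.73 [263. 231.] [[0.346, 0.237, 0.02], [0.431, 0.132, 0.02], [0.387, 0.098, 0.02], [0.296, 0.204, 0.02]]
1 0 4.7333 [-0.18  0.36  1.31  0.    1.48  1.39]
tip carrier_handle [317.7 215.6] 0.7 [ 0.609 -0.044  0.02 ] [[0.7479, -0.0008, 0.4258], [-0.3214, -0.1001, -0.9416]]
tr carrier_handle 0.73 [209. 203.] [[0.669, 0.28, 0.02], [0.678, -0.049, 0.02], [0.565, -0.056, 0.02], [0.555, 0.301, 0.02]]
tip carrier_recess [148
[... 1190 characters left out ...]
267], [-0.3025, 0.0092, -0.9531]]
tr plate 0.72 [278. 205.] [[0.447, -0.034, 0.02], [0.454, -0.251, 0.02], [0.364, -0.26, 0.02], [0.357, -0.029, 0.02]]
4 0 7.1083 [-0.45 -0.    1.72 -0.    1.42  1.12]
tip plate [305.  237.8] 0.61 [ 0.41 -0.14  0.02] [[0.5761, -0.1105, 0.4253], [-0.3785, -0.0671, -0.9232]]
tr plate 0.78 [306. 238.] [[0.451, -0.033, 0.02], [0.455, -0.25, 0.02], [0.364, -0.261, 0.02], [0.359, -0.03, 0.02]]
5 0 8.3417 [-0.87  0.25  1.44  0.    1.45  0.7 ]
tip bottle1 [299.9 187. ] 0.67 [ 0.458 -0.413  0.02 ] [[0.5618, -0.3908, 0.426], [-0.248, -0.0521, -0.9674]]
tr bottle1 0.74 [267. 220.] [[0.388, -0.3, 0.02], [0.479, -0.401, 0.02], [0.438, -0.437, 0.02], [0.341, -0.336, 0.02]]
```

View pics/w_all.png

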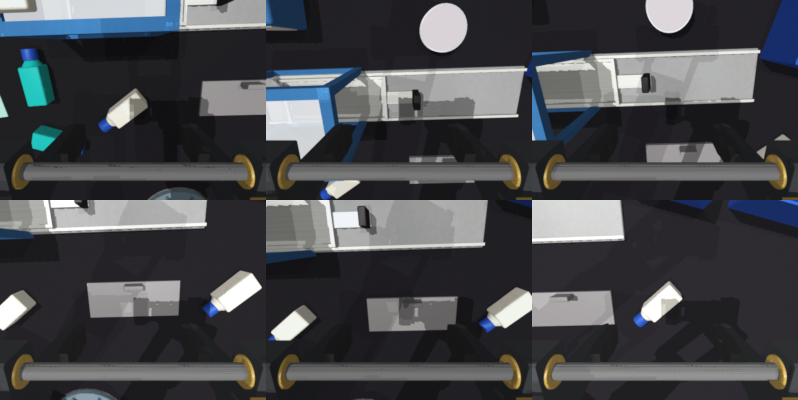

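Wrist views: bottle A is white, near (263,231) in view 0, and bottle B is white, near (267,220) in view 5. The plate has its lug on the far side, and the carrier is already about 46 mm out. First step is to pull the carrier out.

```bash
cat > c.py <<'E'
from h import *
yaw=.03; r=down(yaw).as_rotvec(); u=np.array([np.sin(yaw),-np.cos(yaw),0])
p=np.array([.6244,-.0393,.0])
hand.grip(.088)
env.goto(p+[0,0,.14],r); env.servo_line(p+[0,0,.028],.12)
hand.grip(.0); s=obs();print('w',s['grip_width'],s['gripper_force'],s['wrist_force'],s['eef_pos'])
p0=np.array(s['eef_pos']); f0=np.array(s['wrist_force'])
env.servo_line(p0+u*.215,.1)
d=.215
while d<.26:
    d+=.003; env.servo_line(p0+u*d,.03); s=obs(); f=(np.array(s['wrist_force'])-f0)@u
    if f<-12: break
print('d',d,f,s['eef_pos'],s['grip_width'])
hand.grip(.06); s=obs();print(s['eef_pos'])
env.servo_line(np.array(s['eef_pos'])+[0,0,.12],.2)
for i,t in enumerate([(.62,-.08,.02),(.60,-.20,.02),(.62,.06,.02)]):
    c=look(t,.28,0); np.savez(f'v{i}.npz',**{k:c[k] for k in('image','camera_matrix','extrinsics')}); print(obs()['clock'])
    for n in('carrier_recess','carrier_handle','reader'):
        for q in models.tip_of(n,c)[:1]: print(n,round(q['confidence'],2),np.round(q['pixel'],1),np.round(atz(c,q['pixel'],{'carrier_recess':.02,'carrier_handle':.064,'reader':0}[n]),4))
    save(c['image'],f'v{i}.png')
a,b=[np.load(f'w{i}.npz') for i in(3,4)]
x=cv2.resize(a['image'][150:220,240:330],(360,280));y=cv2.resize(b['image'][180:250,240:370],(440,280)) 
save(np.vstack([cv2.resize(np.hstack([x,y]),(560,196)),c['image']*0+np.load('v0.npz')['image']]),'lug.png')
E
python3 c.py
```

```text
w 0.015705363364533965 29.999645836651325 [-0.53270406  0.68778137 -0.3535904 ] [ 0.62438844 -0.03924662  0.02796451]
d 0.233 -17.777044419858967 [ 0.63175619 -0.26821205  0.02791593] 0.015841878377483413
[ 0.63134087 -0.27222762  0.0279734 ]
18.6417
carrier_recess 0.62 [275.1 201.1] [ 0.6299 -0.0766  0.02  ]
carrier_handle 0.74 [462.3 212.8] [ 0.6307 -0.2689  0.064 ]
reader 0.57 [179.6 203.1] [0.6213 0.0381 0.    ]
19.4
carrier_recess 0.85 [167.8 187. ] [ 0.627  -0.0757  0.02  ]
carrier_handle 0.63 [345.7 195.8] [ 0.6289 -0.2692  0.064 ]
reader 0.89 [ 77.5 190.2] [0.6181 0.0384 0.    ]
20.6167
carrier_recess 0.6 [395.5 204.3] [ 0.6271 -0.075   0.02  ]
reader 0.56 [296.4 202.5] [0.6232 0.0378 0.    ]
```

View pics/lug.png

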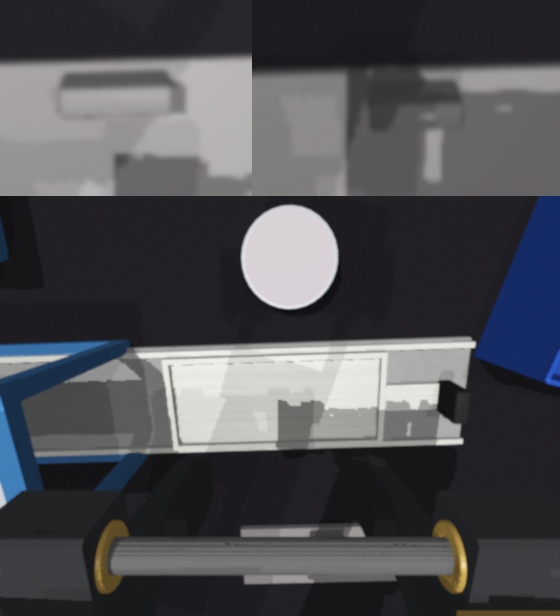

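The crop shows the lug at about (282,186) in view 3. The open recess in v0 spans roughly (170..381, 165..247). Next I fit the plate outline and overlay the predicted recess.

```bash
cat >> h.py <<'E'
def L(f): return dict(np.load(f))
def se2(x,y,a,pts): 
    pts=np.asarray(pts,float);c,s=np.cos(a),np.sin(a)
    return np.c_[x+c*pts[:,0]-s*pts[:,1],y+s*pts[:,0]+c*pts[:,1],pts[:,2]]
def box(x0,x1,y0,y1,z0,z1): return [(x,y,z) for x in(x0,x1) for y in(y0,y1) for z in(z0,z1)]
def sil(c,pts,S=4):
    q=np.array([proj(c,p) for p in pts]); m=np.zeros((420*S,560*S),np.uint8)
    cv2.fillConvexPoly(m,cv2.convexHull(np.round((q+.5)*S).astype(np.int32)),1);return m
E
cat > d.py <<'E'
from h import *
from scipy.optimize import minimize
C=look((.40,-.14,.01),.22,0);Q=[C];C2=look((.43,-.10,.01),.22,0);Q.append(C2)
masks=[]
for c in Q:
    t=models.trace('plate',c);print([(round(q['confidence'],2),np.round(q['pixel']).tolist(),int(q['pixels'].sum())) for q in t])
    masks.append(cv2.resize(t[0]['pixels'].astype(np.uint8),(2240,1680),interpolation=cv2.INTER_NEAREST))
base=box(-.045,.045,-.113,.113,0,.008);lug=box(.03,.042,-.022,.022,.008,.04)
def cost(v):
    k=0
    for c,m in zip(Q,masks):
        s=sil(c,se2(*v[:3],base))|sil(c,se2(*v[:3],lug)); k+=(s!=m).sum()/16
    return k
r=minimize(cost,[.402,-.139,.03],method='Nelder-Mead',options=dict(initial_simplex=[[.402,-.139,.03],[.407,-.139,.03],[.402,-.134,.03],[.402,-.139,.06]],maxiter=80))
print('plate',np.round(r.x,4),r.fun); np.save('plate.npy',r.x)
def draw(c,pts,idx,x0,y0,k,w,h,extra=[]):
    im=cv2.resize(np.ascontiguousarray(c['image'][y0:y0+h,x0:x0+w]),None,fx=k,fy=k,interpolation=cv2.INTER_CUBIC)
    q=[(np.array(proj(c,p))+.5-[x0,y0])*k for p in pts]
    cv2.polylines(im,[np.round(q).astype(np.int32)],True,(255,0,0),1);return im
rect=lambda a,b,z:[(-a,-b,z),(a,-b,z),(a,b,z),(-a,b,z)]
v=L('v0.npz'); A=draw(v,se2(.6255,-.0757,.03,rect(.048,.116,.028)),0,150,150,3.2,250,110)
B=draw(Q[0],se2(*r.x,[(-.045,-.113,.008),(-.045,.113,.008),(.045,.113,.008),(.03,.022,.04),(.042,.022,.04),(.042,-.022,.04),(.03,-.022,.04),(.045,-.113,.008)]),0,140,140,2.6,300,94)
B=B[:,:800] if B.shape[1]>=800 else np.pad(B,((0,0),(0,800-B.shape[1]),(0,0)))
save(np.vstack([A,B])[:600],'fit.png');print(obs()['clock'])
E
python3 d.py
```

```text
[(0.64, [281.0, 206.0], 19332)]
[(0.84, [317.0, 230.0], 17286)]
plate [ 0.4016 -0.1437  0.0302] 1061.0625
22.4833
```

View pics/fit.png

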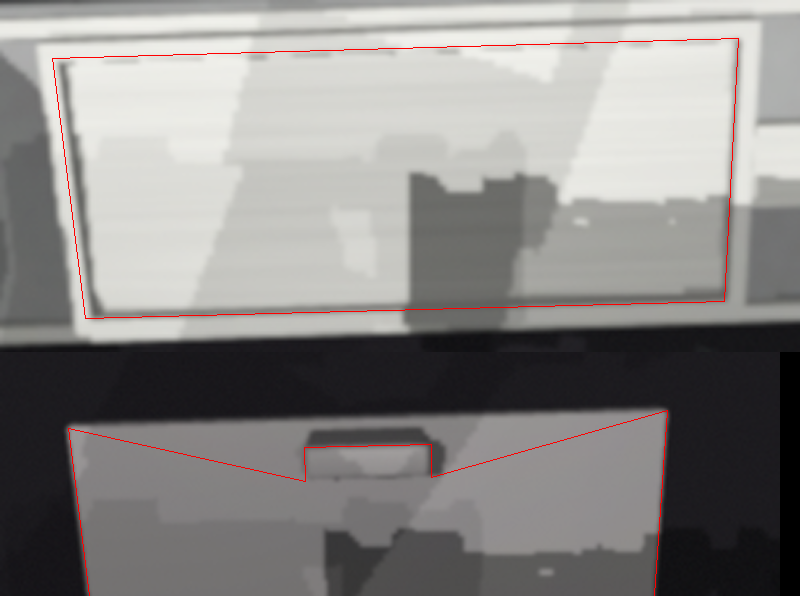

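Both fits are good. The recess needs about a 1 mm shift towards -y, giving (0.6255, -0.077), yaw 0.03. The lug top is at 40 mm, confirmed by both views. Now I carry the plate over.

```bash
cat > e.py <<'E'
from h import *
x,y,a=np.load('plate.npy'); yaw=-np.pi/2+a; r=down(yaw).as_rotvec()
p=se2(x,y,a,[(.036,0,0)])[0]
hand.grip(.07); env.goto(p+[0,0,.14],r); env.servo_line(p+[0,0,.014],.1)
hand.grip(0); s=obs(); print('grip',s['grip_width'],s['gripper_force'],s['wrist_force'])
env.servo_line(p+[0,0,.13],.12); env.sleep(.2); s=obs();print('lift',s['grip_width'],s['wrist_force'],s['moment'],s['clock'])
q=se2(.6255,-.077,.03,[(.036,0,0)])[0]; r2=down(-np.pi/2+.03).as_rotvec()
env.servo_line(q+[0,0,.13],.2,ori=r2); env.sleep(.3)
S=optics.camera('side');W=optics.camera('wrist')
save(cv2.resize(np.hstack([S['image'][100:330,130:410],W['image'][100:330,140:420]]),(800,329)),'carry.png')
env.servo_line(q+[0,0,.014+.032],.1); s=obs();f0=np.array(s['wrist_force']);print(s['grip_width'],f0)
for z in np.arange(.030,.0205,-.002):
    env.servo_line(q+[0,0,.014+z],.04); s=obs();f=np.array(s['wrist_force'])-f0;print(round(z,3),np.round(f,1))
    if f[2]>8: break
S=optics.camera('top')
E
python3 e.py
```

```text
grip 0.012095074312197045 29.9998221360147 [-0.38751545  0.34711163  0.53583015]
lift 0.01171046865153048 [-0.38363599  0.6010183  -2.34407515] [ 0.06804154  0.04625925 -0.01398355] 27.7667
0.011935161612361914 [-0.34315755 -0.26917534 -1.557323  ]
0.03 [ 0.6  0.4 -1.1]
0.028 [ 0.7  0.7 -0.2]
0.026 [-0.2  0.6 -0.8]
0.024 [-0.3  1.  -0.4]
0.022 [ 0.7  0.2 -0.5]
```

View pics/carry.png

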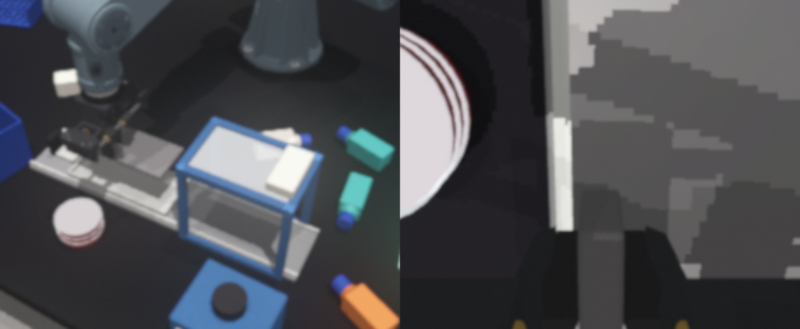

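The plate was carried level and entered the recess without resistance. I release it, press it down and check.

```bash
cat > f.py <<'E'
from h import *
r=down(-np.pi/2+.03).as_rotvec(); s=obs(); p=np.array(s['eef_pos'])
env.servo_line(p-[0,0,.001],.03); hand.grip(.04); print(obs()['grip_width'])
env.servo_line(p+[0,0,.09],.2); hand.grip(0)
for lx,ly in [(-.008,0),(-.008,.085),(-.008,-.085),(-.03,0),(.036,.06),(.036,-.06)]:
    q=se2(.6255,-.077,.03,[(lx,ly,0)])[0]
    env.servo_line(q+[0,0,.085],.25,ori=r); env.servo_line(q+[0,0,.036],.15)
    f0=np.array(obs()['wrist_force']); z=.033
    while z>.02:
        env.servo_line(q+[0,0,z],.03); s=obs(); f=np.array(s['wrist_force'])-f0
        if f[2]>20: break
        z-=.001
    print(lx,ly,round(z,3),np.round(s['eef_pos'][2],4),np.round(f,1)); env.servo_line(q+[0,0,.085],.25)
hand.grip(.088)
c=look((.62,-.08,.02),.25,0)
rect=lambda a,b,z:[(-a,-b,z),(a,-b,z),(a,b,z),(-a,b,z)]
save(cv2.resize(c['image'][120:280,130:430],(780,416),interpolation=cv2.INTER_CUBIC),'seat.png')
print('clock',obs()['clock'])
from math import *
# bottles again
for n in('top','side'):
    c=optics.camera(n)
    for q in models.tip_of('bottle1',c)[:7]: print(n,round(q['confidence'],2),np.round(q['pixel'],1),np.round(atz(c,q['pixel'],.023),3))
E
python3 f.py
```

```text
0.039984200346299535
-0.008 0 0.025 0.0284 [-12.7   1.3  26.4]
-0.008 0.085 0.025 0.0284 [-12.2   1.9  26.7]
-0.008 -0.085 0.025 0.0283 [-11.7   2.4  25.8]
-0.03 0 0.025 0.0283 [-13.5   2.5  27.6]
0.036 0.06 0.025 0.0283 [-12.3   1.8  24.5]
0.036 -0.06 0.025 0.0283 [-11.2   3.7  22.8]
clock 58.6667
top 0.88 [174.8 261.4] [0.392 0.358 0.023]
top 0.87 [261.5 251.8] [0.415 0.118 0.023]
top 0.7 [166.8 291.8] [0.309 0.379 0.023]
top 0.61 [121.1 151.7] [0.703 0.516 0.023]
top 0.58 [454.9 233.5] [ 0.46  -0.415  0.023]
side 0.9 [401.8 333.9] [0.705 0.522 0.023]
side 0.79 [383.1 226.8] [0.391 0.367 0.023]
side 0.75 [216.6 224. ] [ 0.631 -0.08   0.023]
side 0.69 [309.3 203.6] [0.412 0.127 0.023]
side 0.68 [169.9 160.2] [ 0.462 -0.403  0.023]
side 0.63 [399.7 214.4] [0.315 0.395 0.023]
```

View pics/seat.png

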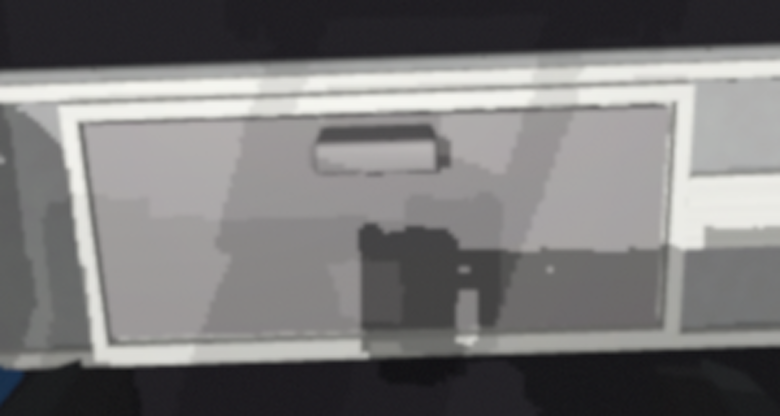

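The plate is seated level: the fingers met it at 28.4 mm everywhere, and the rim gap is even all round. Next I measure both white bottles and check the arm's reach for the tilted grasp.

```bash
cat >> h.py <<'E'
from scipy.optimize import minimize
cyl=[(a,b,z) for z in(.095,.127) for a,b in [(.016*np.cos(t),.016*np.sin(t)) for t in np.linspace(0,6.283,17)]]
def bsil(c,v,S=2):
    B=lying(*v); f=lambda pts:[B[:3,:3]@np.array(p)+B[:3,3] for p in pts]
    return sil(c,f(box(-.023,.023,-.023,.023,0,.09)),S)|sil(c,f(cyl),S)
def lying(x,y,phi,z=.023):
    a=np.array([np.cos(phi),np.sin(phi),0]);Z=np.array([0,0,1.]);M=np.eye(4)
    M[:3,:3]=np.c_[Z,np.cross(a,Z),a];M[:3,3]=[x,y,z];return M
def upright(x,y,z,psi):
    hh=np.array([np.cos(psi),np.sin(psi),0]);Z=np.array([0,0,1.]);M=np.eye(4)
    M[:3,:3]=np.c_[-hh,np.cross(Z,-hh),Z];M[:3,3]=[x,y,z];return M
def graspT(B,th,sg,along=.05,zg=.028):
    a=B[:3,2];Z=np.array([0,0,1.]);yt=sg*np.cross(a,Z);zt=-np.cos(th)*Z-np.sin(th)*a
    M=np.eye(4);M[:3,:3]=np.c_[np.cross(yt,zt),yt,zt]
    g=B[:3,3]+a*along;g[2]=zg;M[:3,3]=g+zt*PZ;return M
rv=lambda M:R.from_matrix(M[:3,:3]).as_rotvec()
def fitbottle(x,y,phi,h=.25):
    cx=(x+.06*np.cos(phi),y+.06*np.sin(phi),.02);Q=[];ms=[]
    for o in((0,0),(.03,.05)):
        c=look((cx[0]+o[0],cx[1]+o[1],.02),h,0)
        tr=[q for q in models.trace('bottle1',c) if np.hypot(*(np.array(q['pixel'])-proj(c,cx)))<60]
        # merge halves of one bottle that the network splits; keep white and blue only by eye
        if tr: Q.append(c);ms.append(cv2.resize(tr[0]['pixels'].astype(np.uint8),(1120,840),interpolation=cv2.INTER_NEAREST));print('conf',tr[0]['confidence'],c['image'][tr[0]['pixels']].mean(0).round())
    cost=lambda v:sum((bsil(c,v)!=m).sum()/4 for c,m in zip(Q,ms))
    v0=np.array([x,y,phi])
    r=minimize(cost,v0,method='Nelder-Mead',options=dict(initial_simplex=[v0,v0+[.01,0,0],v0+[0,.01,0],v0+[0,0,.15]],maxiter=90,xatol=1e-4))
    print('bottle',np.round(r.x,4),'mismatch px',r.fun,'of',[m.sum()/4 for m in ms],'clock',obs()['clock']);return r.x,Q
E
cat > g.py <<'E'
from h import *
ims=[]
for n,v in(('A',(.412,.120,2.4)),('B',(.46,-.41,2.4))):
    v,Q=fitbottle(*v);np.save(f'b{n}.npy',v);c=Q[0];im=c['image'].copy()
    cs,_=cv2.findContours(bsil(c,v,1),cv2.RETR_EXTERNAL,cv2.CHAIN_APPROX_NONE);cv2.drawContours(im,cs,-1,(255,0,0),1)
    ims.append(cv2.resize(im[130:290,160:360],(400,320)))
    slot={'A':0.,'B':-.078}[n]; q=se2(.6255,-.077,.03,[(-.008,slot,0)])[0]
    B=lying(*v)
    for th in (.35,.2):
      for sg in(1,-1):
        G=graspT(B,th,sg); j0=inverse_kinematics(G[:3,3],rv(G))
        for psi in (-.5,-.25,.03,.3,.6,1.):
            F=upright(q[0],q[1],.03,psi)@np.linalg.inv(B)@G; j1=inverse_kinematics(F[:3,3],rv(F))
            F[2,3]+=.12; j2=inverse_kinematics(F[:3,3],rv(F))
            print(n,th,sg,psi,None if j0 is None else np.round(j0,1).tolist(),None if j1 is None else np.round(j1,1).tolist(),j2 is not None)
save(np.hstack(ims),'bot.png')
E
python3 g.py
```

```text
conf 0.92 [207. 210. 215.]
conf 0.59 [161. 161. 161.]
bottle [0.4099 0.1182 2.2676] mismatch px 752.75 of [np.float64(5284.0), np.float64(5563.0)] clock 60.7167
A 0.35 1 -0.5 [0.3, 0.2, 2.2, -0.5, 0.7, 0.0] [-0.2, 0.6, 2.2, 3.6, 0.8, -1.7] True
A 0.35 1 -0.25 [0.3, 0.2, 2.2, -0.5, 0.7, 0.0] [-0.4, 0.5, 2.2, 3.0, 0.9, -1.5] True
A 0.35 1 0.03 [0.3, 0.2, 2.2, -0.5, 0.7, 0.0] [-0.6, 0.5, 2.2, 2.4, 0.9, -1.3] True
A 0.35 1 0.3 [0.3, 0.2, 2.2, -0.5, 0.7, 0.0] [-0.7, 0.6, 2.2, 1.9, 1.0, -1.1] True
A 0.35 1 0.6 [0.3, 0.2, 2.2, -0.5, 0.7, 0.0] [-0.8, 0.6, 2.0, 1.5, 1.2, -1.0] True
A 0.35 1 1.0 [0.3, 0.2, 2.2, -0.5, 0.7, 0.0] [-0.8, 0.7, 1.7, 1.2, 1.4, -0.9] True
A 0.35 -1 -0.5 [0.3, 0.2, 2.2, -0.5, 0.7, -3.1] [-0.2, 0.6, 2.2, 3.6, 0.8, 1.4] True
A 0.35 -1 -0.25 [0.3, 0.2, 2.2, -0.5, 0.7, -3.1] [-0.4, 0.5, 2.2, 3.0, 0.9, 1.6] True
A 0.35 -1 0.03 [0.3, 0.2, 2.2, -0.5, 0.7, -3.1] [-0.6, 0.5, 2.2, 2.4, 0.9, 1.8] True
A 0.35 -1 0.3 [0.3, 0.2, 2.2, -0.5, 0.7, -3.1] [-0.7, 0.6, 2.2, 1.9, 1.0, 2.0] True
A 0.35 -1 0.6 [0.3, 0.2, 2.2, -0.5, 0.7, -3.1] [-0.8, 0.6, 2.0, 1.5, 1.2, 2.1] True
A 0.35 -1 1.0
[... 2538 characters left out ...]
 [-0.9, 0.7, 2.0, 1.8, 1.2, -1.2] True
B 0.2 1 0.6 [-1.0, 0.4, 1.9, 0.0, 0.7, -1.7] [-0.9, 0.8, 1.9, 1.5, 1.4, -1.0] True
B 0.2 1 1.0 [-1.0, 0.4, 1.9, 0.0, 0.7, -1.7] [-0.9, 0.9, 1.6, 1.2, 1.6, -0.9] True
B 0.2 -1 -0.5 [-1.0, 0.4, 1.9, 0.0, 0.7, 1.4] [-0.4, 0.7, 2.2, 3.3, 1.1, 1.5] True
B 0.2 -1 -0.25 [-1.0, 0.4, 1.9, 0.0, 0.7, 1.4] [-0.6, 0.7, 2.2, 2.8, 1.1, 1.7] True
B 0.2 -1 0.03 [-1.0, 0.4, 1.9, 0.0, 0.7, 1.4] [-0.8, 0.7, 2.2, 2.2, 1.2, 1.8] True
B 0.2 -1 0.3 [-1.0, 0.4, 1.9, 0.0, 0.7, 1.4] [-0.9, 0.7, 2.0, 1.8, 1.2, 2.0] True
B 0.2 -1 0.6 [-1.0, 0.4, 1.9, 0.0, 0.7, 1.4] [-0.9, 0.8, 1.9, 1.5, 1.4, 2.1] True
B 0.2 -1 1.0 [-1.0, 0.4, 1.9, 0.0, 0.7, 1.4] [-0.9, 0.9, 1.6, 1.2, 1.6, 2.2] True
```

View pics/bot.png

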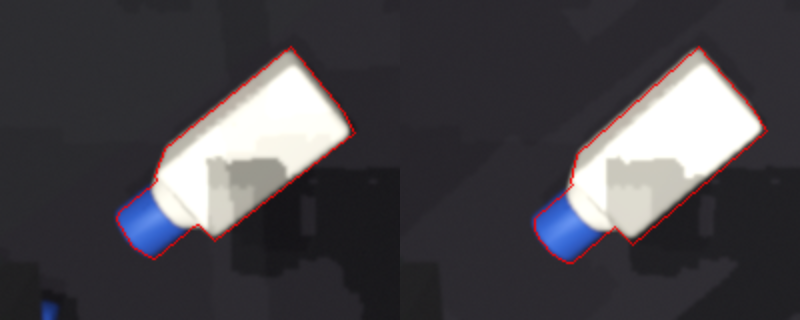

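Both outlines fit and both are white with blue caps, so these are the real bottles. Bottle B goes first, to the -y slot.

```bash
cat >> h.py <<'E'
def psil(c,B):
    f=lambda pts:[B[:3,:3]@np.array(p)+B[:3,3] for p in pts]
    return sil(c,f(box(-.023,.023,-.023,.023,0,.09)),1)|sil(c,f(cyl),1)
def check(B,tag):
    for n in('side','top'):
        c=optics.camera(n);m=psil(c,B)>0;b=(0,0)
        for q in models.trace('bottle1',c):
            k=q['pixels'];b=max(b,((k&m).sum()/(k|m).sum(),k.sum()/m.sum()))
        print(tag,n,'IoU, area ratio',np.round(b,2))
def pick(v,th=.35,sg=1):
    B=lying(*v);G=graspT(B,th,sg);hand.grip(.085)
    pre=G[:3,3]-G[:3,2]*.10; env.goto(pre+[0,0,.03],rv(G)); env.servo_line(pre,.2); env.servo_line(G[:3,3],.1)
    hand.grip(0);s=obs();print('grip',s['grip_width'],s['gripper_force'])
    env.servo_line(G[:3,3]+[0,0,.17],.15);env.sleep(.2);s=obs();print('lift',s['grip_width'],s['gripper_force'],np.round(s['wrist_force'],1),s['clock'])
    return np.linalg.inv(G)@B
def place_pose(rel,slot,psi,z): 
    q=se2(.6255,-.077,.03,[(-.008,slot,0)])[0]; return upright(q[0],q[1],z,psi)@np.linalg.inv(rel)
E
cat > p1.py <<'E'
from h import *
import sys
n,slot,vias=sys.argv[1],float(sys.argv[2]),eval(sys.argv[3])
v=np.load(f'b{n}.npy')
v,_=fitbottle(*v);np.save(f'b{n}.npy',v)
rel=pick(v);np.save('rel.npy',rel)
F=place_pose(rel,slot,.03,.03)
for o in vias+[(0,0,.12)]:
    try: env.servo_line(F[:3,3]+np.array(o),.15,ori=rv(F));print('line ok')
    except env.MotionError as e: print('line',e);env.goto(F[:3,3]+np.array(o),rv(F))
env.sleep(.2);s=obs();print(s['grip_width'],s['gripper_force'],np.round(s['wrist_force'],1),s['clock'])
check(T(R.from_rotvec(s['ee_rot']),s['eef_pos'])@rel,'held')
S=optics.camera('side');save(cv2.resize(S['image'][60:300,80:400],(640,480)),f'held{n}.png')
E
python3 p1.py B -.078 "[]"
```

```text
conf 0.89 [210. 214. 220.]
conf 0.56 [189. 191. 192.]
bottle [ 0.4588 -0.4153  2.3136] mismatch px 591.5 of [np.float64(5533.0), np.float64(5483.0)] clock 64.2333
grip 0.04589423784128503 29.989130680835387
lift 0.04587124176706727 29.987609633606098 [-0.7 -0.1 -1.1] 70.275
line ok
0.04577022449537654 29.988453437022144 [ 0.2 -0.4 -1.5] 73.475
held side IoU, area ratio [0.79 0.79]
held top IoU, area ratio [0.78 0.79]
```

View pics/heldB.png

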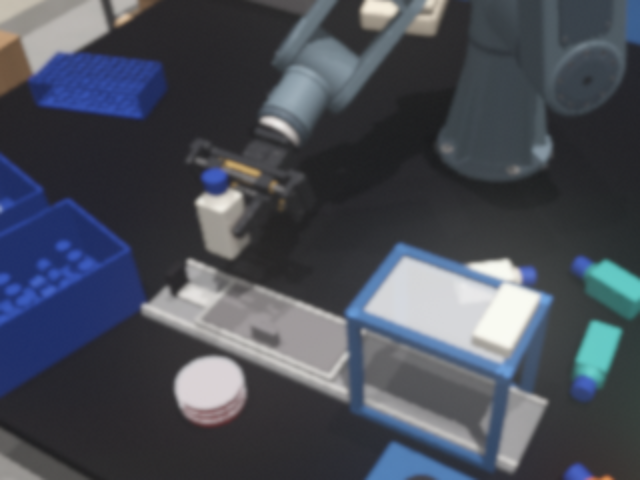

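The bottle is held upright over the plate at (222,215) in the crop, so I set it down.

```bash
cat > p2.py <<'E'
from h import *
import sys
slot=float(sys.argv[1]); rel=np.load('rel.npy');F=place_pose(rel,slot,.03,.0)
P=lambda z:F[:3,3]+[0,0,z]
env.servo_line(P(.036),.1);env.sleep(.2);f0=np.mean([np.array(obs()['wrist_force']) for _ in range(1)],0)
for z in np.arange(.0345,.0225,-.001):
    env.servo_line(P(z),.03);f=np.array(obs()['wrist_force'])-f0
    if f[2]>5: break
print('z',z,np.round(f,1))
hand.grip(.060);env.sleep(.2);print(obs()['grip_width'])
env.servo_line(np.array(obs()['eef_pos'])-F[:3,2]*.11,.12)
env.servo_line(np.array(obs()['eef_pos'])+[0,0,.08],.2)
s=obs();print(s['clock'])
q=se2(.6255,-.077,.03,[(-.008,slot,0)])[0];check(upright(q[0],q[1],.028,.03),'placed')
E
python3 p2.py -.078
python3 - <<'E'
import sys;sys.path.insert(0,'.')
from h import *
c=optics.camera('side')
print([(np.round(q['pixel'],1),round(q['confidence'],2),np.round(atz(c,q['pixel'],.023),3)) for q in models.tip_of('bottle1',c)])
v=np.load('bA.npy');B=lying(*v)
G=graspT(B,.35,1);rel=np.linalg.inv(G)@B;F=place_pose(rel,0,.03,.03)
for o in [(-.1,-.05,.15),(-.15,-.03,.15),(-.12,0,.15),(-.08,-.03,.15)]: print(o,inverse_kinematics(F[:3,3]+o,rv(F)) is not None)
E
```

```text
z 0.025499999999999995 [-3.4  1.2  8.7]
0.06008248699116717
79.9417
placed side IoU, area ratio [0.85 0.85]
placed top IoU, area ratio [0.84 0.86]
[(array([307.6, 203.7]), 0.79, array([0.415, 0.123, 0.023])), (array([403. , 211.5]), 0.73, array([0.298, 0.4  , 0.023])), (array([399.6, 336. ]), 0.64, array([0.713, 0.519, 0.023])), (array([380.9, 227.6]), 0.6, array([0.397, 0.362, 0.023])), (array([204.5, 212.8]), 0.58, array([ 0.611, -0.141,  0.023]))]
(-0.1, -0.05, 0.15) True
(-0.15, -0.03, 0.15) False
(-0.12, 0, 0.15) False
(-0.08, -0.03, 0.15) True
```

```bash
python3 p1.py A 0 "[(-.1,-.05,.15)]"
```

```text
conf 0.66 [199. 202. 205.]
conf 0.85 [140. 140. 139.]
bottle [0.4094 0.1189 2.2719] mismatch px 856.75 of [np.float64(5425.0), np.float64(5374.0)] clock 82.9583
grip 0.045259292853865506 29.902403006435634
lift 0.04581130098117592 29.910672980367963 [ 0.3  0.5 -2.3] 88.7333
line ok
line ok
0.0456621929089445 29.914123862836277 [ 0.4 -0.3 -2. ] 92.525
held side IoU, area ratio [0.8 0.8]
held top IoU, area ratio [0.78 0.78]
```

```bash
python3 p2.py 0
python3 - <<'E'
import sys;sys.path.insert(0,'.')
from h import *
for s in(-.078,):
    q=se2(.6255,-.077,.03,[(-.008,s,0)])[0];check(upright(q[0],q[1],.028,.03),'B')
c=look((.61,-.1,.06),.36,0);c2=optics.camera('side')
save(cv2.resize(np.hstack([c['image'],c2['image']]),(800,300)),'two.png')
for n in('carrier_handle',):
    for q in models.tip_of(n,c)[:1]:print(n,np.round(atz(c,q['pixel'],.064),4),q['confidence'])
print(obs()['clock'])
E
```

```text
z 0.026499999999999996 [-3.3  1.4  7.4]
0.06019244752739237
98.7417
placed side IoU, area ratio [0.89 0.89]
placed top IoU, area ratio [0.76 0.76]
B side IoU, area ratio [0.79 0.79]
B top IoU, area ratio [0.83 0.85]
101.15
```

View pics/two.png

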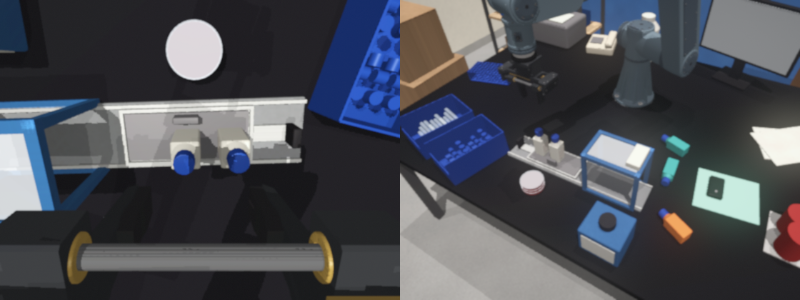

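Both white bottles stand upright on the plate, with caps at (183,162) and (237,162). Now I push the carrier home by its handle with the fingers closed.

```bash
cat > k.py <<'E'
from h import *
yaw=.03;r=down(-np.pi/2+yaw).as_rotvec();u=np.array([-np.sin(yaw),np.cos(yaw),0])
h0=np.array([.6312,-.2685,0]); p=h0-u*.035
hand.grip(0); env.goto(p+[0,0,.25],r); env.servo_line(p+[0,0,.030],.12);env.sleep(.2)
p=p+[0,0,.03]; f0=np.array(obs()['wrist_force'])
env.servo_line(p+u*.014,.02); d=.014
env.servo_line(p+u*.03,.03); print(np.round(np.array(obs()['wrist_force'])-f0,1))
env.servo_line(p+u*.275,.05); d=.275
while d<.315:
    d+=.0025; env.servo_line(p+u*d,.03); f=(np.array(obs()['wrist_force'])-f0)@u
    if f<-12: break
s=obs();print('d',d,f,s['eef_pos'],s['clock'])
env.sleep(.2);env.servo_line(np.array(s['eef_pos'])-u*.03,.05);env.servo_line(np.array(obs()['eef_pos'])+[0,0,.12],.2)
env.servo_line([.55,-.2,.33],.25)
c=look((.62,.05,.03),.33,0);S=optics.camera('side')
for n,z in(('carrier_handle',.064),('carrier_recess',.02),('reader',0)):
    for q in models.tip_of(n,c)[:1]: print(n,np.round(atz(c,q['pixel'],z),4),round(q['confidence'],2))
for lx in(0,-.078):
    q=se2(.6173,.198,.03,[(0,lx,0)])[0];check(upright(q[0],q[1],.028,.03),f'home{lx}')
save(cv2.resize(np.hstack([cv2.resize(S['image'][170:300,200:370],(400,300)),cv2.resize(c['image'],(400,300))]),(800,300)),'home.png')
print(obs()['clock'])
E
python3 k.py
```

```text
[0.4 0.8 1.2]
d 0.29500000000000004 -14.194269305219851 [ 0.62347687 -0.01171034  0.0300444 ] 114.0083
carrier_handle [0.6209 0.0058 0.064 ] 0.95
reader [0.6228 0.0387 0.    ] 0.74
home0 side IoU, area ratio [0.44 0.44]
home0 top IoU, area ratio [0.   1.74]
home-0.078 side IoU, area ratio [0.41 0.41]
home-0.078 top IoU, area ratio [0.   1.71]
118.6583
```

View pics/home.png

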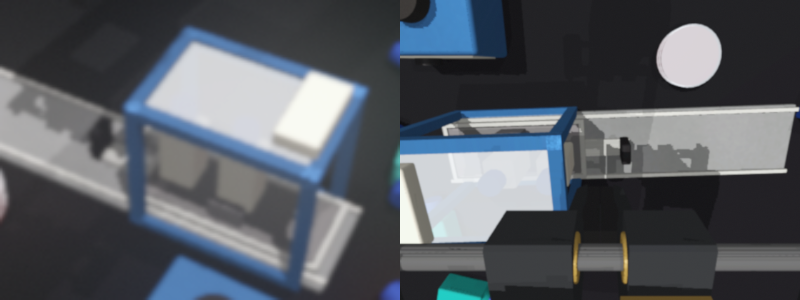

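The side crop shows both bottles upright under the hood at (190,165) and (240,180). The handle is at y 0.006, which is the home stop. I hand in.

```bash
python3 -c "
from h import *
print(env.hand_in())"
```

```text
the job is handed in; nothing more can be done
None
```

The job is handed in: the plate was pressed level, both white bottles (only two were there) were stood on it, the carrier was slid home against its stop, and the last pictures show the bottles upright under the hood.

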